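# Turn the drying comal scraper over under the warming lamp

### The job

The bright face of the comal scraper is dry: press the rocker to switch the warming lamp off, then turn the scraper over on its sloping rest so that its black ribbed face looks outward, handle still up, blade square on the shelf behind the lip and leaning on the back, roughly in the middle. After that turn the timer knob until its pointer is at the red zero mark, and last of all press the rocker's red-dot end to switch the lamp on again. Leave everything else on the ledge where it stands.

Things in the scene. Friction and masses are not known exactly. Their poses are not given: they have to be found in the camera images.
- rest: Dark steel sloping rest, fixed. Base 130x130x8 mm, origin under its centre, z up. A back slab (120 wide, 6 thick, 60 high) leans 30 deg from vertical, top towards the rest's -x (robot side); its face looks to +x and up. Square to its foot: a 16 mm deep shelf with a 10 mm high, 6 mm thick lip. Corner of back and shelf: x=35, z=17 mm; the back rises from it along (-0.5, 0, 0.866).
- rest_seat (a point): The place of the scraper's origin (blade centre) when it sits against the back slab and on the shelf of the rest; fixed in the rest, axes as the rest's.
- scraper: Cast aluminium scraper, 0.2 kg: flat blade 70 (x) by 100 (y) by 8 mm (z), and in line with it a tang handle 12 thick (z), 26 wide (y), from x=35 to 100 mm. Origin at the blade's centre, mid-thickness; +x towards the handle, +z out of the black ribbed face, -z out of the bright bare face. It starts leaning on the rest, handle up, bright face outward.
- console: White lamp control box, fixed to the ledge, 100 x 190 x 40 mm, origin at the centre of its underside, z up. On its top: the rocker switch at y=-50 mm, and the black timer dial with its knob at y=+45 mm. The red zero mark of the dial lies on the box's +x side of the knob, 37 mm from its axis.
- rocker_top (a point): Centre of the rocker paddle's upper face, 56 mm above the underside of the control box. The grey paddle is 52 mm long (along the box's x) by 30 mm wide and tilts about the box's y axis; press it down about 17 mm either side of the centre. A red dot marks its +x end.
- lamp_rocker (a joint): Rocker angle, rad: +0.22 is on (red-dot end, the box's +x end, fully down), -0.22 is off (plain end down). It stays where it is left; about 2 N at the end moves it.
- knob_grip (a point): On the timer knob's axis at mid-height of its bar grip, 59.5 mm above the box's underside. Axes turn with the knob: x along the bar to its pointer end (white line, red tip). The black bar is 46 long, 12 wide, 25 mm high (top 12.5 mm above this point), on a 56 mm disc whose top is 12.5 mm below this point.
- timer_knob (a joint): Timer knob angle, rad: 0 when the pointer is at the red zero mark, growing anticlockwise seen from above; stops at +-1.9. Friction holds it.
- canister_a: Closed tin canister with a red band, 70 mm diameter, 111 mm tall, origin at the centre of its underside. Bystander.
- canister_b: Closed tin canister with a green band, 70 mm diameter, 111 mm tall, origin at the centre of its underside. Bystander.
- funnel: Blue plastic funnel standing on its 80 mm mouth, 100 mm tall, origin at the centre of its underside. Bystander.
- ramekin: White porcelain ramekin, 80 mm diameter, 42 mm tall, origin at the centre of its underside. Bystander.
- pepper_jar: Amber jar with a dark cap, 44 mm diameter, 85 mm tall, origin at the centre of its underside. Bystander.
- salt_jar: Blue jar with a wooden cap, 52 mm diameter, 90 mm tall, origin at the centre of its underside. Bystander.
- wood_spoon: Wooden spoon lying flat, about 220 mm long, origin near its middle. Bystander.

How it is judged:
By the outcome, as a careful person would: the job done as asked, in the order asked, and still so for the second after the job is handed in, with the robot touching nothing.
It also fails if it takes over 70 s, if anything falls off the work surface, if the arm or the gripper's body presses on something with over 40 N, if the wrist force passes 120 N, or if a joint passes its speed limit or range.

### The arm

A 6-joint arm with a two-finger parallel gripper is mounted at the origin on the work surface. World frame = base frame: x ahead of the robot, y to its left, z up, the work surface at z = 0. Lengths are in m, angles in rad, forces in N, time in s.
With the tool pointing down it reaches from about 0.3 to 0.875 m from the base axis. Payload 6.4 kg.
Tool frame: the origin (TCP) lies midway between the tips of the shut fingers; the grasp point (between the pads) lies ctrl.grip_point_offset behind it (ctrl.grip_point_offset is the distance from the TCP to the grasp point, in m); z points along the fingers, y is the direction in which the jaws open and shut (so a half turn about z gives the same grasp; the last joint's range is limited). The gripper opens to 85 mm and grips with 20 to 120 N. Pads are 22 mm wide; open, the fingers measure 114 mm over their backs; the gripper's body (76 mm by 85 mm) begins 54 mm behind the grasp point. The pads swing forward as they close: fully open they stand 13 mm farther back than shut.
Start: joints at [-1.394, 0.181, 1.607, -0, 1.354, -0.206], TCP at [0.215, -0.533, 0.231] pointing down, gripper open.
Joint ranges: [-2.99, 2.99], [-0.89, 2.07], [0.3, 2.58], [-1.14, 4.28], [0, 2.63], [-3.12, 3.12]. Speed limits (rad/s): [2.57, 2.57, 3.01, 3.14, 3.14, 3.14].

### API

Orientations are given as a unit quaternion [w, x, y, z].
In Python, from bench import ctrl, viewer gives the robot as it stands.
- The arm moves only by the shell command python3 -m handwheel 'ROWS' [OPENING]. ROWS is JSON, a list of rows, each an object with "travel": the shift along the tool's x, y, z as a fraction of full scale, a list of three; "dr": the turn, a rotation vector about the tool's x, y, z as a fraction of full scale, a list of three. A call has 1 to 20 rows; each row shifts and turns the pose as measured when the row begins, along the tool's axes as they then stand; what a row does not reach is not made up. Full scale, the value 1, is 150 mm for a shift and 30 degrees for a turn. A row lasts 1/12 s, in which the tool goes at most 41.7 mm and 7.16 degrees, less where a joint would pass 70% of its speed; a pose out of reach is approached as far as the arm can. A call with a number of a shift or a turn outside -1 to 1 is refused whole. A call with a gripper value outside its range is refused whole. OPENING is the opening, from -1 (shut) to 1 (fully open), set as the call begins (- or left out, the last holds). The fingers move at their own pace and stop on an object; the grip force is fixed at half the most. Time passes only in rows, so rows that do not move let the fingers close. It gives the time, the measured TCP pose, the force and the opening at its end, in the units of the state.
- ctrl.get_obs(): the state, without advancing time (a new reading comes with each control period).
- viewer.camera(name): name is "scene" or "top"; returns the picture (480x640x3 uint8, red, green, blue); there is no depth.
- viewer.get_calibration(name): a dict with "camera_matrix" (3x3 intrinsics, pixels), "R" (3x3) and "t" (3): a world point X has camera coordinates R X + t. Camera axes: x right, y down, z forward; pixel columns grow to the right and rows downward; lengths in m; the calibration is good to about 2 mm. A picture is of the moment at which its call begins. get_calibration takes no time and is no camera call.
- ctrl.hand_in(): hands the job in, once; it reports no verdict.
The state is a dict: "time_s": time; "q": joint angles; "dq": joint speeds; "joint_efforts": joint torques, N m; "eef_pos": TCP position; "eef_rot": TCP orientation; "wrist_force": force on the tool from outside, world axes, zero at the start; "torque": the same for the moment, N m; "opening": opening from 0.0 (shut) to 1.0 (fully open).
Only numpy, scipy, OpenCV 4.12 (cv2) and the standard library are available. Lean on these libraries where they do the work, as an engineer would, in place of code of your own. Each camera call takes 0.05 s, during which the arm holds its last target. There are 200 camera calls.

## Working session

There is one attempt and no reset: what is moved stays moved. The work goes in short steps, Python scripts to look and compute and a shell command to move; the robot and the scene stay as the last step left them, time stands still between calls to the robot, and variables do not carry over. Pictures are saved under pics/ and viewed, about 8 in all and at most 12, crops included, and the job is handed in when it is done.

```bash
mkdir -p pics; ls; python3 - <<'E'
from bench import ctrl, viewer
import cv2
for n in("scene","top"):
    im=viewer.camera(n); cv2.imwrite(f"pics/{n}0.png",im[:,:,::-1])
    print(n,viewer.get_calibration(n))
print(ctrl.get_obs(), ctrl.grip_point_offset)
E
```

```text
pics
scene {'camera_matrix': array([[489.11447293,   0.        , 314.94380597],
       [  0.        , 489.11447293, 237.95764664],
       [  0.        ,   0.        ,   1.        ]]), 'R': array([[ 0.81679523,  0.57647967,  0.02273193],
       [ 0.37790003, -0.50483063, -0.77610412],
       [-0.43593247,  0.64250854, -0.63019493]]), 't': array([-0.48032193, -0.14430102,  1.4460959 ])}
top {'camera_matrix': array([[521.97801449,   0.        , 320.12509698],
       [  0.        , 521.97801449, 242.55625548],
       [  0.        ,   0.        ,   1.        ]]), 'R': array([[-0.00388397, -0.99983061,  0.01799077],
       [-0.99790671,  0.00271387, -0.06461288],
       [ 0.06455312, -0.01820406, -0.99774822]]), 't': array([-0.00248162,  0.58659219,  1.27469875])}
{'time_s': 0.1, 'q': array([-1.39429814e+00,  1.81482512e-01,  1.60789150e+00,  1.86022819e-05,
        1.35376711e+00, -2.06293420e-01]), 'dq': array([ 0.0003809 , -0.00120641, -0.00042375,  0.00024604, -0.0005018 ,
        0.00083841]), 'joint_efforts': array([ 1.28481457e-03, -4.45877874e+01, -3.52235484e+01, -1.98561502e-04,
        4.17531497e-03, -1.54884856e-05]), 'eef_pos': array([ 0.21470864, -0.53289398,  0.23047334]), 'eef_rot': array([-7.74013563e-04,  9.81739757e-01,  1.90227366e-01,  2.06142137e-05]), 'wrist_force': array([-0.72063454, -0.17337115, -0.43437495]), 'torque': array([0.00144134, 0.01473821, 0.01942037]), 'opening': 1.0003982596437107} 0.0187
```

View pics/scene0.png

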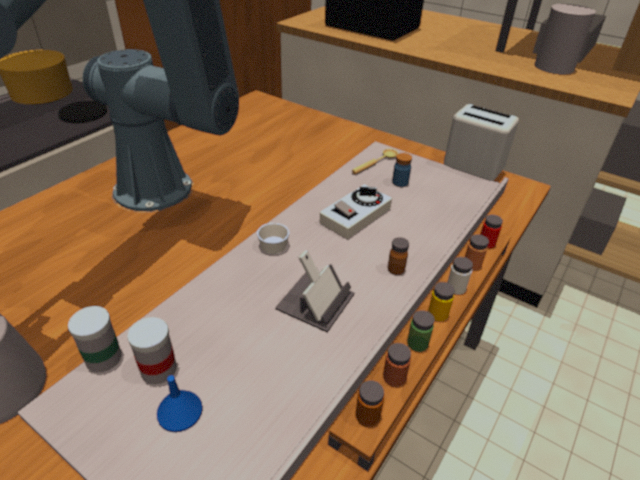

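View pics/top0.png

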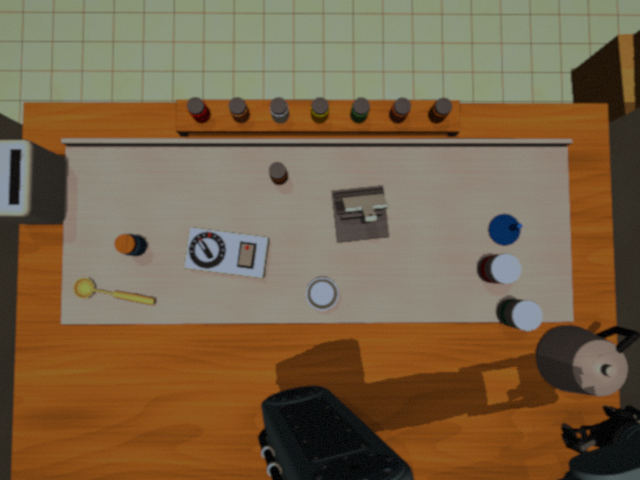

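The scene view shows the rest with the scraper near (320,290) and the console near (355,210). In the top view the console is near (227,252) and the rest near (360,214). I'll enlarge both.

```bash
python3 - <<'E'
import cv2, numpy as np
t=cv2.imread("pics/top0.png"); s=cv2.imread("pics/scene0.png")
def c(im,x,y,w,h,k): return cv2.resize(im[y:y+h,x:x+w],None,fx=k,fy=k,interpolation=cv2.INTER_CUBIC)
a=c(t,180,220,96,66,4); a=cv2.resize(t[220:286,180:276],(396,297*66*4//(297*66*4)*264),interpolation=cv2.INTER_CUBIC) if 0 else a
A=np.hstack([c(t,180,215,100,75,4),c(t,315,180,100,75,4)])
B=np.hstack([c(s,310,175,100,75,4),c(s,265,245,100,75,4)])
cv2.imwrite("pics/crop0.png",np.vstack([A,B]))
E
```

```text
(no output)
```

View pics/crop0.png

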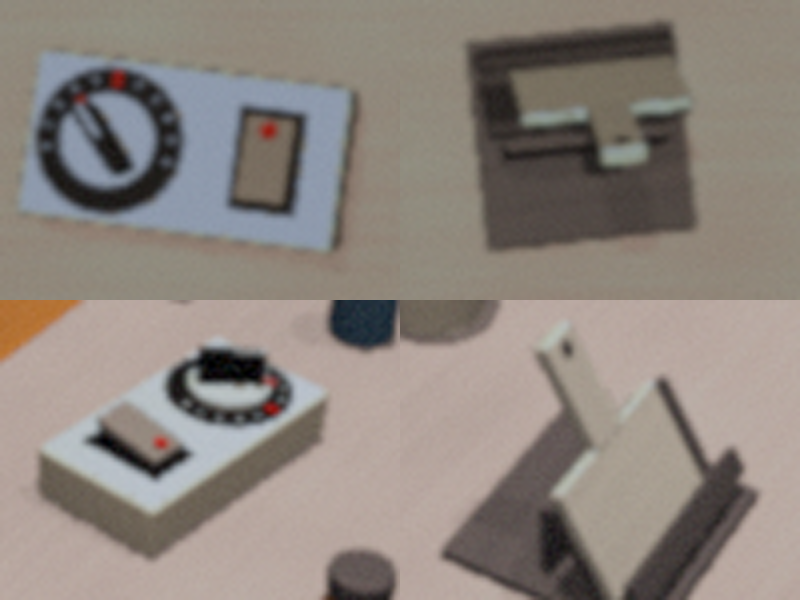

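```bash
cat > h.py <<'E'
import numpy as np
from bench import ctrl, viewer
from scipy.optimize import least_squares
from scipy.spatial.transform import Rotation as R
C={n:viewer.get_calibration(n) for n in("scene","top")}
def proj(n,X):
    c=C[n]; p=(c["R"]@np.atleast_2d(X).T).T+c["t"]; p=p@c["camera_matrix"].T; return p[:,:2]/p[:,2:]
def unproj(n,uv,z):
    c=C[n]; d=c["R"].T@np.linalg.solve(c["camera_matrix"],[uv[0],uv[1],1]); o=-c["R"].T@c["t"]
    return o+d*(z-o[2])/d[2]
def fitrig(obs,p0):   # obs: list (cam, local pt, uv); pose x,y,yaw at z=0
    def f(p):
        r=R.from_euler('z',p[2])
        return np.concatenate([(proj(n,r.apply(X)+[p[0],p[1],0])[0]-uv) for n,X,uv in obs])
    s=least_squares(f,p0,loss='soft_l1'); return s.x,f(s.x).reshape(-1,2)
E
python3 - <<'E'
from h import *
np.set_printoptions(precision=4,suppress=True)
T=lambda u,v:np.array([180+u/4-.375,215+v/4-.375]); TR=lambda u,v:np.array([315+(u-400)/4-.375,180+v/4-.375])
S=lambda u,v:np.array([310+u/4-.375,175+(v-300)/4-.375]); SR=lambda u,v:np.array([265+(u-400)/4-.375,245+(v-300)/4-.375])
a,b=.05,.095
con=[("top",[a,b,.04],T(40,52)),("top",[a,-b,.04],T(355,90)),("top",[-a,-b,.04],T(333,250)),("top",[-a,b,.04],T(20,212)),
("scene",[a,-b,.04],S(152,515)),("scene",[-a,-b,.04],S(40,455)),("scene",[a,b,.04],S(326,388))]
pc,e=fitrig(con,[.55,.2,0]); print("console",pc,"\n",e)
w=.065
rest=[("top",[w,w,.008],TR(468,42)),("top",[w,-w,.008],TR(671,22)),("top",[-w,-w,.008],TR(694,228)),("top",[-w,w,.008],TR(489,249)),("scene",[-w,-w,.008],SR(443,553)),("scene",[w,w,.008],SR(757,492))]
pr,e=fitrig(rest,[.6,-.1,0]); print("rest",pr,"\n",e)
rc=R.from_euler('z',pc[2]); W=lambda X:rc.apply(X)+[pc[0],pc[1],0]
k=W([0,.045,0]); print("knob",k[:2],"rocker",W([0,-.05,0])[:2])
tip=unproj("top",T(82,98),.072); end=unproj("top",T(122,170),.072)
for n,q in(("tip",tip),("end",end)): print(n,rc.inv().apply(q-k))
q=unproj("scene",S(272,383),.072); print("tip scene",rc.inv().apply(q-k))
print("zero",rc.inv().apply(unproj("top",T(118,80),.041)-k))
# scraper: local to rest; seat plane
rr=R.from_euler('z',pr[2]); WR=lambda X:rr.apply(X)+[pr[0],pr[1],0]
up=np.array([-.5,0,.866]);nn=np.array([.866,0,.5]);o=np.array([.035,0,.017])
def sc(p): # p=(y offset, inplane angle); pts in scraper: s along handle, l lateral(+rest y), n out from back
    def g(s,l,n):
        c,si=np.cos(p[1]),np.sin(p[1]); s2=s*c-l*si; l2=s*si+l*c
        low=.035*c+.05*abs(si)
        return WR(o+up*(low+s2)+nn*(.004+n)+np.array([0,p[0]+l2,0]))
    return g
ob=[("top",(.035,.05,.004),TR(522,112)),("top",(.035,-.05,.004),TR(688,98)),("top",(.1,.013,.006),TR(600,148)),("top",(.1,-.013,.006),TR(645,145)),
("scene",(.035,-.05,.004),SR(555,497)),("scene",(.035,.05,.004),SR(657,383)),("scene",(.1,-.013,.006),SR(553,352))]
f=lambda p:np.concatenate([proj(n,sc(p)(*X))[0]-uv for n,X,uv in ob])
s=least_squares(f,[0,0],loss='soft_l1'); print("scraper",s.x,"\n",f(s.x).reshape(-1,2))
g=sc(s.x); print("blade c",g(0,0,0),"handle end",g(.1,0,0), "handle mid",g(.07,0,0))
E
```

```text
console [ 0.5619  0.225  -0.1219] 
 [[-0.0004 -0.2702]
 [-1.0922 -0.4891]
 [-0.7291  0.3767]
 [-0.5528  0.6097]
 [-0.1137  5.0398]
 [-1.4739  3.6758]
 [-0.0821  5.8449]]
rest [ 0.6603 -0.1032  0.0993] 
 [[-0.8141  0.3716]
 [-0.3433  0.2601]
 [-0.3691 -0.1232]
 [-0.6444 -0.1051]
 [-1.1793  5.7368]
 [ 0.0631  5.932 ]]
knob [0.5674 0.2697] rocker [0.5559 0.1754]
tip [0.0231 0.014  0.072 ]
end [-0.0164 -0.0151  0.072 ]
tip scene [0.0283 0.0116 0.072 ]
zero [0.038  0.0006 0.041 ]
scraper [-0.0105  0.0687] 
 [[-0.8232  0.9444]
 [-0.0743  1.3316]
 [-2.8354  1.1082]
 [-2.5475  1.0166]
 [-0.1959  3.9589]
 [-1.0698  6.4296]
 [-1.5793  3.4794]]
blade c [ 0.6805 -0.1117  0.0522] handle end [ 0.6302 -0.1098  0.1386] handle mid [ 0.6453 -0.1104  0.1127]
```

```bash
sed -i 's/p\[0\],p\[1\],0\])\[0\]-uv/p[0],p[1],p[3]])[0]-uv/' h.py; cat > m1.py <<'E'
from h import *
np.set_printoptions(precision=4,suppress=True)
T=lambda u,v:np.array([180+u/4-.375,215+v/4-.375]); TR=lambda u,v:np.array([315+(u-400)/4-.375,180+v/4-.375])
S=lambda u,v:np.array([310+u/4-.375,175+(v-300)/4-.375]); SR=lambda u,v:np.array([265+(u-400)/4-.375,245+(v-300)/4-.375])
a,b=.05,.095
con=[("top",[a,b,.04],T(40,52)),("top",[a,-b,.04],T(355,90)),("top",[-a,-b,.04],T(333,250)),("top",[-a,b,.04],T(20,212)),
("scene",[a,-b,.04],S(152,515)),("scene",[-a,-b,.04],S(40,455)),("scene",[a,b,.04],S(326,388))]
pc,e=fitrig(con,[.55,.2,0,0]); print("console",pc,"\n",e)
w=.065
rest=[("top",[w,w,.008],TR(468,42)),("top",[w,-w,.008],TR(671,22)),("top",[-w,-w,.008],TR(694,228)),("top",[-w,w,.008],TR(489,249)),("scene",[-w,-w,.008],SR(443,553)),("scene",[w,w,.008],SR(757,492))]
pr,e=fitrig(rest,[.6,-.1,0,0]); print("rest",pr,"\n",e)
rc=R.from_euler('z',pc[2]); W=lambda X:rc.apply(X)+[pc[0],pc[1],pc[3]]
k=W([0,.045,0]); print("knob",k,"rocker",W([0,-.05,0]))
tip=unproj("top",T(82,98),.072+pc[3]); end=unproj("top",T(122,170),.072+pc[3])
for n,q in(("tip",tip),("end",end)): print(n,rc.inv().apply(q-k))
q=unproj("scene",S(272,383),.072+pc[3]); print("tip scene",rc.inv().apply(q-k))
print("zero",rc.inv().apply(unproj("top",T(118,80),.041+pc[3])-k))
rr=R.from_euler('z',pr[2]); WR=lambda X:rr.apply(X)+[pr[0],pr[1],pr[3]]
up=np.array([-.5,0,.866]);nn=np.array([.866,0,.5]);o=np.array([.035,0,.017])
def sc(p):
    def g(s,l,n):
        c,si=np.cos(p[1]),np.sin(p[1]); s2=s*c-l*si; l2=s*si+l*c
        low=.035*c+.05*abs(si)
        return WR(o+up*(low+s2)+nn*(.004+n)+np.array([0,p[0]+l2,0]))
    return g
ob=[("top",(.035,.05,.004),TR(522,112)),("top",(.035,-.05,.004),TR(688,98)),("top",(.1,.013,.006),TR(600,148)),("top",(.1,-.013,.006),TR(645,145)),
("scene",(.035,-.05,.004),SR(555,497)),("scene",(.035,.05,.004),SR(657,383)),("scene",(.1,-.013,.006),SR(553,352))]
f=lambda p:np.concatenate([proj(n,sc(p)(*X))[0]-uv for n,X,uv in ob])
s=least_squares(f,[0,0],loss='soft_l1'); 
if __name__=="__main__":
    print("scraper",s.x,"\n",f(s.x).reshape(-1,2))
    g=sc(s.x); print("blade c",g(0,0,0),"handle end",g(.1,0,0), "handle mid",g(.07,0,0))
E
python3 m1.py
```

```text
console [ 0.562   0.2212 -0.1147  0.0177] 
 [[-0.3003 -0.7441]
 [-0.2283 -1.3972]
 [ 0.3677  0.0742]
 [-0.6316  0.748 ]
 [-0.1301  0.3338]
 [-1.9914 -0.901 ]
 [-0.0601  1.0131]]
rest [ 0.6588 -0.1024  0.1015  0.0167] 
 [[-0.9202 -0.0945]
 [ 0.2014 -0.3828]
 [ 0.3665 -0.1166]
 [-0.5668  0.0837]
 [-1.6841  0.0257]
 [ 0.2135  0.1773]]
knob [0.5672 0.2659 0.0177] rocker [0.5563 0.1715 0.0177]
tip [0.0222 0.0137 0.072 ]
end [-0.0169 -0.0146  0.072 ]
tip scene [ 0.0424 -0.0074  0.072 ]
zero [0.0368 0.0005 0.041 ]
scraper [-0.0087  0.0028] 
 [[-0.5576  0.6848]
 [ 0.3575 -0.1323]
 [-0.4694  0.3252]
 [-0.1329 -0.1093]
 [ 0.787   0.3313]
 [-1.2494  0.2826]
 [-2.2689 -0.2806]]
blade c [ 0.6805 -0.1089  0.0662] handle end [ 0.6307 -0.1136  0.1528] handle mid [ 0.6457 -0.1122  0.1268]
```

```bash
cat > go.py <<'E'
from m1 import *
zax={'d':np.array([0,0,-1.]),'s':rr.apply([.5,0,-.866])}
def Rt(kind,yaw):   # tool z along zax; tool x: down: at yaw; slope: rest's face normal (flip=pi)
    z=zax[kind]; x=np.array([np.cos(yaw),np.sin(yaw),0]) if kind=='d' else (1 if yaw==0 else -1)*rr.apply([.866,0,.5])
    return R.from_matrix(np.c_[x,np.cross(z,x),z])
def plan(pos,rot):
    o=ctrl.get_obs(); q=o["eef_rot"]; c=R.from_quat([q[1],q[2],q[3],q[0]])
    d=c.inv().apply(np.array(pos)-o["eef_pos"])/.15; r=np.degrees((c.inv()*rot).as_rotvec())/30
    n=max(np.abs(d).max()*.15/.0417,np.linalg.norm(d)*.15/.0417,np.linalg.norm(r)*30/7.16)
    print("pos",o["eef_pos"],"F",o["wrist_force"],"open",round(o["opening"],3),"q",o["q"],"t",o["time_s"])
    print("target",np.array(pos),"travel",d,"dr",r,"rows>=",round(n,1),"| dr in target frame order: translate first")
E
python3 - <<'E'
from go import *
plan(W([-.019,-.05,.095]),Rt('d',pc[2])); plan(W([-.019,-.05,.095]),Rt('d',.382))
E
```

```text
console [ 0.562   0.2212 -0.1147  0.0177] 
 [[-0.3003 -0.7441]
 [-0.2283 -1.3972]
 [ 0.3677  0.0742]
 [-0.6316  0.748 ]
 [-0.1301  0.3338]
 [-1.9914 -0.901 ]
 [-0.0601  1.0131]]
rest [ 0.6588 -0.1024  0.1015  0.0167] 
 [[-0.9202 -0.0945]
 [ 0.2014 -0.3828]
 [ 0.3665 -0.1166]
 [-0.5668  0.0837]
 [-1.6841  0.0257]
 [ 0.2135  0.1773]]
knob [0.5672 0.2659 0.0177] rocker [0.5563 0.1715 0.0177]
tip [0.0222 0.0137 0.072 ]
end [-0.0169 -0.0146  0.072 ]
tip scene [ 0.0424 -0.0074  0.072 ]
zero [0.0368 0.0005 0.041 ]
pos [ 0.2147 -0.5329  0.2305] F [-0.7206 -0.1734 -0.4344] open 1.0 q [-1.3943  0.1815  1.6079  0.      1.3538 -0.2063] t 0.1
target [0.5375 0.1737 0.1127] travel [ 3.7551 -3.5648  0.7916] dr [-0.003   0.0001  0.9501] rows>= 18.8 | dr in target frame order: translate first
pos [ 0.2147 -0.5329  0.2305] F [-0.7206 -0.1734 -0.4344] open 1.0 q [-1.3943  0.1815  1.6079  0.      1.3538 -0.2063] t 0.1
target [0.5375 0.1737 0.1127] travel [ 3.7551 -3.5648  0.7916] dr [-0.0029 -0.0006  0.0015] rows>= 18.8 | dr in target frame order: translate first
```

```bash
sed -i 's/^pc,e=\(.*\); print.*/pc,e=\1/;s/^pr,e=\(.*\); print.*/pr,e=\1/;s/; print("knob".*//;/^tip=/d;/^for n,q/d;/^q=unproj/d;/^print("zero"/d' m1.py
python3 -m handwheel '[{"travel":[0.187,-0.178,0],"dr":[0,0,0]},{"travel":[0.187,-0.178,0],"dr":[0,0,0]},{"travel":[0.187,-0.178,0],"dr":[0,0,0]},{"travel":[0.187,-0.178,0],"dr":[0,0,0]},{"travel":[0.187,-0.178,0],"dr":[0,0,0]},{"travel":[0.187,-0.178,0],"dr":[0,0,0]},{"travel":[0.187,-0.178,0],"dr":[0,0,0]},{"travel":[0.187,-0.178,0],"dr":[0,0,0]},{"travel":[0.187,-0.178,0],"dr":[0,0,0]},{"travel":[0.187,-0.178,0],"dr":[0,0,0]},{"travel":[0.187,-0.178,0],"dr":[0,0,0]},{"travel":[0.187,-0.178,0],"dr":[0,0,0]},{"travel":[0.187,-0.178,0],"dr":[0,0,0]},{"travel":[0.187,-0.178,0],"dr":[0,0,0]},{"travel":[0.187,-0.178,0],"dr":[0,0,0]},{"travel":[0.187,-0.178,0],"dr":[0,0,0]},{"travel":[0.187,-0.178,0],"dr":[0,0,0]},{"travel":[0.187,-0.178,0],"dr":[0,0,0]}]' -1
python3 -c "
from go import *
plan(W([-.019,-.05,.095]),Rt('d',pc[2]))"
```

```text
time_s: 1.6
eef_pos: [0.5102, 0.1266, 0.2264]
eef_rot: [-0.003, 0.983, 0.183, -0.001]
wrist_force: [0.8, -1.1, 0.4]
opening: 0.003
pos [0.5102 0.1266 0.2264] F [ 0.8122 -1.0791  0.41  ] open 0.003 q [0.0138 0.076  1.7341 0.0056 1.3344 1.2146] t 1.6
target [0.5375 0.1737 0.1127] travel [ 0.2831 -0.2229  0.7591] dr [-0.0111  0.0043  0.9231] rows>= 3.9 | dr in target frame order: translate first
```

```bash

python3 -m handwheel '[{"travel":[0.07,-0.055,0.16],"dr":[0,0,0]},{"travel":[0.07,-0.055,0.16],"dr":[0,0,0]},{"travel":[0.07,-0.055,0.16],"dr":[0,0,0]},{"travel":[0.07,-0.055,0.16],"dr":[0,0,0]},{"travel":[0,0,0],"dr":[0,0,0.23]},{"travel":[0,0,0],"dr":[0,0,0.23]},{"travel":[0,0,0],"dr":[0,0,0.23]},{"travel":[0,0,0],"dr":[0,0,0.23]},{"travel":[0,0,0],"dr":[0,0,0]}]'
python3 - <<'E'
from go import *
import cv2
plan(W([-.019,-.05,.095]),Rt('d',pc[2]))
t=viewer.camera("top")[:,:,::-1];s=viewer.camera("scene")[:,:,::-1]
c=lambda im,x,y,w,h,k:cv2.resize(im[y:y+h,x:x+w],None,fx=k,fy=k,interpolation=cv2.INTER_CUBIC)
cv2.imwrite("pics/a1.png",np.hstack([c(t,180,200,100,120,4),c(s,300,110,100,120,4)]))
E
```

```text
time_s: 2.35
eef_pos: [0.5369, 0.186, 0.1211]
eef_rot: [-0.003, 0.998, -0.061, -0.005]
wrist_force: [0.6, 0.7, 0.4]
opening: -0.001
pos [0.5369 0.186  0.1211] F [0.5651 0.6914 0.4055] open -0.001 q [0.1205 0.2931 1.7095 0.0081 1.1476 1.8091] t 2.35
target [0.5375 0.1737 0.1127] travel [0.0142 0.0816 0.0551] dr [-0.0098  0.0192 -0.0124] rows>= 0.4 | dr in target frame order: translate first
```

View pics/a1.png

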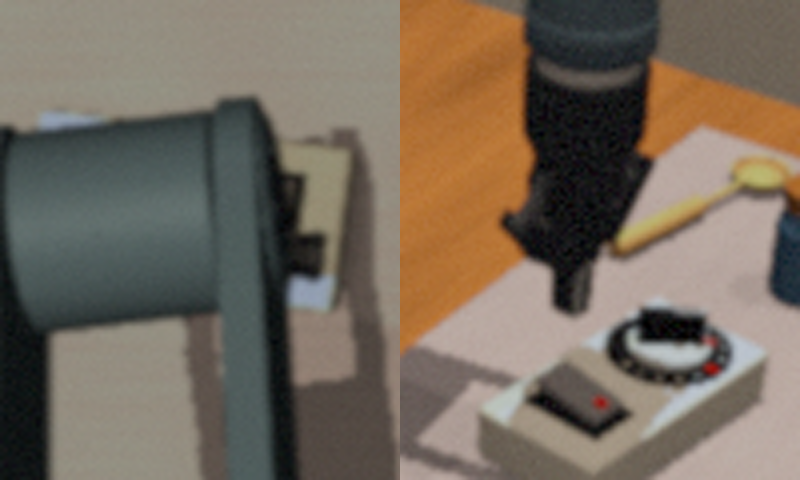

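The gripper tip at crop (572,308) is above the console and just left of the rocker. The rocker's red-dot end is down, so the lamp is on. Next I centre over the plain end and descend.

```bash
python3 -m handwheel '[{"travel":[0.014,0.085,0],"dr":[0,0,0]},{"travel":[0,0,0.1],"dr":[0,0,0]},{"travel":[0,0,0.1],"dr":[0,0,0]},{"travel":[0,0,0.05],"dr":[0,0,0]},{"travel":[0,0,0],"dr":[0,0,0]}]'
python3 -c "
from go import *
plan(W([-.019,-.05,.0525]),Rt('d',pc[2]))
print(proj('scene',ctrl.get_obs()['eef_pos']))"
```

```text
time_s: 2.87
eef_pos: [0.5391, 0.1727, 0.0845]
eef_rot: [-0.003, 0.999, -0.047, -0.002]
wrist_force: [-0.5, 1.1, 0.3]
opening: 0.002
pos [0.5391 0.1727 0.0845] F [-0.461   1.1143  0.3345] open 0.002 q [0.0962 0.3379 1.7373 0.0081 1.0703 1.758 ] t 2.8667
target [0.5375 0.1737 0.0702] travel [-0.0108 -0.0051  0.0949] dr [-0.0119  0.0099  0.0378] rows>= 0.3 | dr in target frame order: translate first
[[338.6284 201.9863]]
```

```bash
python3 -m handwheel '[{"travel":[-0.01,0,0.04],"dr":[0,0,0]},{"travel":[0,0,0.03],"dr":[0,0,0]},{"travel":[0,0,0.025],"dr":[0,0,0]},{"travel":[0,0,0.02],"dr":[0,0,0]}]'
```

```text
time_s: 3.2
eef_pos: [0.5378, 0.1732, 0.0728]
eef_rot: [-0.003, 0.999, -0.045, -0.003]
wrist_force: [-15.7, -5.5, 36.6]
opening: 0.0
```

```bash
python3 -m handwheel '[{"travel":[0,0,-0.1],"dr":[0,0,0]},{"travel":[0,0,-0.2],"dr":[0,0,0]},{"travel":[0,0,-0.2],"dr":[0,0,0]},{"travel":[0,0,-0.2],"dr":[0,0,0]},{"travel":[0,0,0],"dr":[0,0,0]}]' 1
python3 - <<'E'
from go import *
import cv2
g=sc(s.x); P=g(.1784-.02-.1,0,0); print(P, g(.0583,0,0))
S0=g(.0583,0,0); pre=S0-.12*zax['s']
plan(pre,Rt('s',0)); print(pre)
im=viewer.camera("scene")[:,:,::-1]
cv2.imwrite("pics/a2.png",cv2.resize(im[170:240,310:400],None,fx=5,fy=5,interpolation=cv2.INTER_CUBIC))
E
```

```text
time_s: 3.62
eef_pos: [0.5377, 0.1731, 0.1834]
eef_rot: [-0.003, 0.999, -0.042, -0.003]
wrist_force: [1.3, -0.1, 0.1]
opening: 0.707
[ 0.6514 -0.1117  0.1168] [ 0.6515 -0.1117  0.1167]
pos [0.5377 0.1731 0.1834] F [ 1.3209 -0.094   0.0687] open 0.707 q [0.0978 0.2084 1.6756 0.0064 1.2631 1.7507] t 3.6167
target [ 0.5918 -0.1177  0.2206] travel [ 0.5204  1.9003 -0.2608] dr [ 0.0824  1.0086 -0.3491] rows>= 7.1 | dr in target frame order: translate first
[ 0.5918 -0.1177  0.2206]
```

View pics/a2.png

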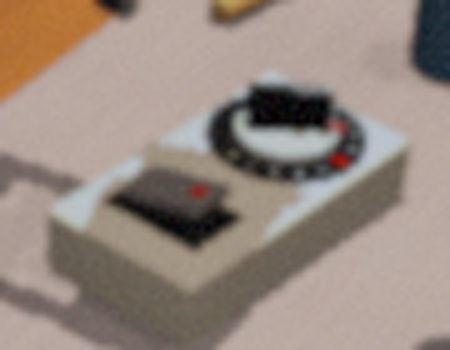

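The red-dot end now stands up with a dark gap beneath it at (195,225), so the lamp is off. I'll move to the pre-grasp pose in line with the handle.

```bash
python3 -m handwheel '[{"travel":[0.065,0.238,-0.035],"dr":[0,0,0]},{"travel":[0.065,0.238,-0.035],"dr":[0,0,0]},{"travel":[0.065,0.238,-0.035],"dr":[0,0,0]},{"travel":[0.065,0.238,-0.035],"dr":[0,0,0]},{"travel":[0.065,0.238,-0.035],"dr":[0,0,0]},{"travel":[0.065,0.238,-0.035],"dr":[0,0,0]},{"travel":[0.065,0.238,-0.035],"dr":[0,0,0]},{"travel":[0.065,0.238,-0.035],"dr":[0,0,0]},{"travel":[0,0,0],"dr":[0.016,0.2,-0.07]},{"travel":[0,0,0],"dr":[0.016,0.2,-0.07]},{"travel":[0,0,0],"dr":[0.016,0.2,-0.07]},{"travel":[0,0,0],"dr":[0.016,0.2,-0.07]},{"travel":[0,0,0],"dr":[0.016,0.2,-0.07]},{"travel":[0,0,0],"dr":[0,0,0]}]'
python3 - <<'E'
from go import *
g=sc(s.x);S0=g(.0583,0,0); pre=S0-.12*zax['s']
plan(pre,Rt('s',0))
E
```

```text
time_s: 4.83
eef_pos: [0.5889, -0.1302, 0.2013]
eef_rot: [-0.016, 0.965, 0.057, 0.255]
wrist_force: [-1.1, 0.0, -0.2]
opening: 0.999
pos [ 0.5889 -0.1302  0.2013] F [-1.0599  0.0149 -0.2182] open 0.999 q [-0.5931 -0.0053  1.9626  0.4542  0.8318  0.6102] t 4.8333
target [ 0.5918 -0.1177  0.2206] travel [ 0.0888 -0.0802 -0.0976] dr [-0.0194  0.012   0.027 ] rows>= 0.6 | dr in target frame order: translate first
```

```bash
python3 -m handwheel '[{"travel":[0.09,-0.08,-0.1],"dr":[-0.019,0.012,0.027]},{"travel":[0,0,0],"dr":[0,0,0]},{"travel":[0,0,0],"dr":[0,0,0]}]'
python3 - <<'E'
from go import *
import cv2
g=sc(s.x);S0=g(.0583,0,0); plan(S0,Rt('s',0))
t=viewer.camera("top")[:,:,::-1];im=viewer.camera("scene")[:,:,::-1]
c=lambda im,x,y,w,h,k:cv2.resize(im[y:y+h,x:x+w],None,fx=k,fy=k,interpolation=cv2.INTER_CUBIC)
cv2.imwrite("pics/a3.png",np.hstack([c(t,315,170,100,120,4),c(im,265,205,100,120,4)]))
E
```

```text
time_s: 5.08
eef_pos: [0.5889, -0.1182, 0.2177]
eef_rot: [-0.014, 0.966, 0.045, 0.253]
wrist_force: [1.7, 0.5, -0.5]
opening: 1.001
pos [ 0.5889 -0.1182  0.2177] F [ 1.714   0.4638 -0.537 ] open 1.001 q [-0.5631 -0.0379  1.9566  0.4152  0.8498  0.6977] t 5.0833
target [ 0.6515 -0.1117  0.1167] travel [ 0.0346 -0.0015  0.7925] dr [-0.0004  0.0199 -0.0174] rows>= 2.9 | dr in target frame order: translate first
```

View pics/a3.png

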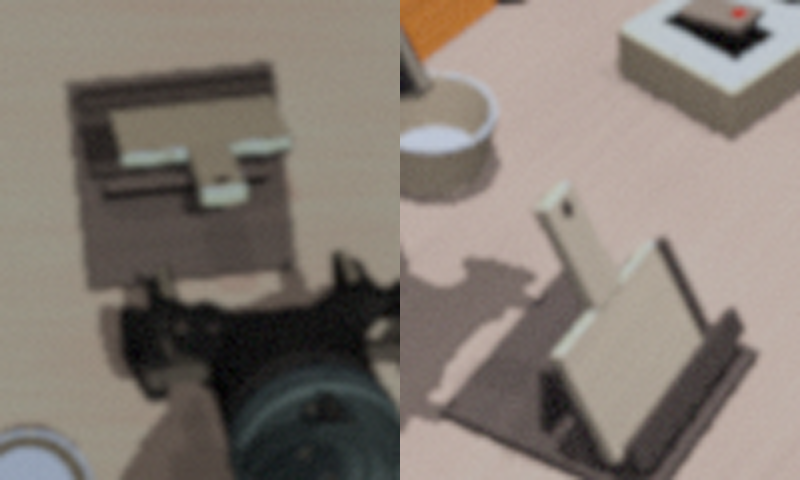

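The open jaws straddle the handle line: fingertips are at crop (145,280) and (345,265), the handle end is at (222,195). Approach.

```bash
python3 -m handwheel '[{"travel":[0.035,0,0],"dr":[0,0.02,-0.017]},{"travel":[0,0,0.15],"dr":[0,0,0]},{"travel":[0,0,0.15],"dr":[0,0,0]},{"travel":[0,0,0.15],"dr":[0,0,0]},{"travel":[0,0,0.15],"dr":[0,0,0]},{"travel":[0,0,0.1],"dr":[0,0,0]},{"travel":[0,0,0],"dr":[0,0,0]}]'
python3 - <<'E'
from go import *
g=sc(s.x);S0=g(.0583,0,0); plan(S0,Rt('s',0))
E
```

```text
time_s: 5.77
eef_pos: [0.6542, -0.115, 0.1274]
eef_rot: [-0.011, 0.964, 0.051, 0.261]
wrist_force: [-0.2, 0.0, -0.3]
opening: 0.997
pos [ 0.6542 -0.115   0.1274] F [-0.1572  0.0068 -0.3227] open 0.997 q [-0.4903  0.229   1.8804  0.4872  0.6373  0.6378] t 5.7667
target [ 0.6515 -0.1117  0.1167] travel [-0.0498 -0.0245  0.054 ] dr [ 0.0062 -0.0091  0.0095] rows>= 0.3 | dr in target frame order: translate first
```

```bash
python3 -m handwheel '[{"travel":[-0.05,-0.025,0],"dr":[0.006,-0.009,0.01]},{"travel":[0,0,0.055],"dr":[0,0,0]},{"travel":[0,0,0],"dr":[0,0,0]},{"travel":[0,0,0],"dr":[0,0,0]}]'
python3 - <<'E'
from go import *
g=sc(s.x);S0=g(.0583,0,0); plan(S0,Rt('s',0))
E
python3 -m handwheel '[{"travel":[0,0,0],"dr":[0,0,0]},{"travel":[0,0,0],"dr":[0,0,0]},{"travel":[0,0,0],"dr":[0,0,0]},{"travel":[0,0,0],"dr":[0,0,0]},{"travel":[0,0,0],"dr":[0,0,0]},{"travel":[0,0,0],"dr":[0,0,0]},{"travel":[0,0,0],"dr":[0,0,0]},{"travel":[0,0,0],"dr":[0,0,0]}]' -1
python3 - <<'E'
from go import *
g=sc(s.x);S0=g(.0583,0,0); plan(S0,Rt('s',0))
E
```

```text
time_s: 6.1
eef_pos: [0.6513, -0.1113, 0.1155]
eef_rot: [-0.014, 0.965, 0.049, 0.258]
wrist_force: [-0.3, 0.7, -0.9]
opening: 0.997
pos [ 0.6513 -0.1113  0.1155] F [-0.3337  0.7025 -0.9306] open 0.997 q [-0.4868  0.2443  1.8889  0.4966  0.6223  0.6318] t 6.1
target [ 0.6515 -0.1117  0.1167] travel [ 0.0046  0.0028 -0.0066] dr [-0.0024  0.0031 -0.0004] rows>= 0.0 | dr in target frame order: translate first
time_s: 6.77
eef_pos: [0.6522, -0.1125, 0.1194]
eef_rot: [-0.012, 0.964, 0.049, 0.26]
wrist_force: [1.3, 0.2, -0.2]
opening: 0.293
pos [ 0.6522 -0.1125  0.1194] F [ 1.2853  0.2335 -0.1925] open 0.293 q [-0.4879  0.2382  1.8885  0.496   0.6232  0.632 ] t 6.7667
target [ 0.6515 -0.1117  0.1167] travel [-0.0131 -0.006   0.0135] dr [ 0.0036 -0.0057  0.0018] rows>= 0.1 | dr in target frame order: translate first
```

```bash
python3 -m handwheel '[{"travel":[0.01,0,-0.1],"dr":[0,0,0]},{"travel":[0.02,0,-0.13],"dr":[0,0,0]},{"travel":[0.02,0,-0.13],"dr":[0,0,0]},{"travel":[0,0,-0.13],"dr":[0,0,0]},{"travel":[0,0,-0.13],"dr":[0,0,0]},{"travel":[0,0,-0.1],"dr":[0,0,0]},{"travel":[0,0,0],"dr":[0,0,0]}]'
python3 - <<'E'
from go import *
import cv2
g=sc(s.x);S0=g(.0583,0,0); plan(S0-.1*zax['s'],Rt('s',0))
im=viewer.camera("scene")[:,:,::-1]
cv2.imwrite("pics/a4.png",cv2.resize(im[150:330,220:400],None,fx=3,fy=3,interpolation=cv2.INTER_CUBIC))
E
```

```text
time_s: 7.35
eef_pos: [0.6008, -0.1158, 0.216]
eef_rot: [-0.014, 0.965, 0.049, 0.256]
wrist_force: [0.9, -0.7, -0.9]
opening: 0.297
pos [ 0.6008 -0.1158  0.216 ] F [ 0.9495 -0.692  -0.9414] open 0.297 q [-0.5477 -0.012   1.937   0.4187  0.836   0.6981] t 7.35
target [ 0.6017 -0.1167  0.2033] travel [-0.0371  0.0068  0.0766] dr [-0.0043  0.0089 -0.0007] rows>= 0.3 | dr in target frame order: translate first
```

View pics/a4.png

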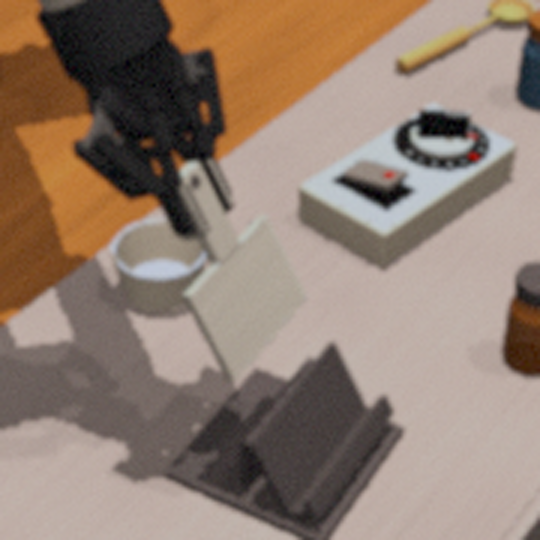

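The scraper is held straight in the jaws and clear of the rest, blade centre near (245,300). Flip it by −180° about tool z.

```bash
python3 -m handwheel '[{"travel":[0,0,0],"dr":[0,0,-0.23]},{"travel":[0,0,0],"dr":[0,0,-0.23]},{"travel":[0,0,0],"dr":[0,0,-0.23]},{"travel":[0,0,0],"dr":[0,0,-0.23]},{"travel":[0,0,0],"dr":[0,0,-0.23]},{"travel":[0,0,0],"dr":[0,0,-0.23]},{"travel":[0,0,0],"dr":[0,0,-0.23]},{"travel":[0,0,0],"dr":[0,0,-0.23]},{"travel":[0,0,0],"dr":[0,0,-0.23]},{"travel":[0,0,0],"dr":[0,0,-0.23]},{"travel":[0,0,0],"dr":[0,0,-0.23]},{"travel":[0,0,0],"dr":[0,0,-0.23]},{"travel":[0,0,0],"dr":[0,0,-0.23]},{"travel":[0,0,0],"dr":[0,0,-0.23]},{"travel":[0,0,0],"dr":[0,0,-0.23]},{"travel":[0,0,0],"dr":[0,0,-0.23]},{"travel":[0,0,0],"dr":[0,0,-0.23]},{"travel":[0,0,0],"dr":[0,0,-0.23]},{"travel":[0,0,0],"dr":[0,0,-0.23]},{"travel":[0,0,0],"dr":[0,0,0]}]'
python3 - <<'E'
from go import *
g=sc([0,0]);S0=g(.0583,0,0); plan(S0-.1*zax['s'],Rt('s',1))
E
```

```text
time_s: 9.07
eef_pos: [0.594, -0.1071, 0.1782]
eef_rot: [0.21, 0.314, 0.919, 0.112]
wrist_force: [0.2, 0.4, -0.9]
opening: 0.296
pos [ 0.594  -0.1071  0.1782] F [ 0.1972  0.3541 -0.9274] open 0.296 q [-0.5385  0.0425  1.9538  0.4227  0.8113 -1.6918] t 9.0667
target [ 0.6009 -0.1083  0.2031] travel [-0.0904  0.075  -0.1269] dr [ 0.0174 -0.0989 -1.4666] rows>= 6.2 | dr in target frame order: translate first
```

```bash
python3 -m handwheel '[{"travel":[0,0,-0.04],"dr":[0.002,-0.014,-0.21]},{"travel":[0,0,-0.04],"dr":[0.002,-0.014,-0.21]},{"travel":[0,0,-0.04],"dr":[0.002,-0.014,-0.21]},{"travel":[0,0,-0.04],"dr":[0.002,-0.014,-0.21]},{"travel":[0,0,-0.04],"dr":[0.002,-0.014,-0.21]},{"travel":[0,0,-0.03],"dr":[0.002,-0.014,-0.21]},{"travel":[0,0,-0.03],"dr":[0.002,-0.014,-0.21]},{"travel":[0,0,0],"dr":[0,0,0]}]'
python3 - <<'E'
from go import *
g=sc([0,0]);S0=g(.0583,0,0); plan(S0-.1*zax['s'],Rt('s',1))
E
```

```text
time_s: 9.73
eef_pos: [0.5726, -0.1067, 0.2021]
eef_rot: [0.253, -0.052, 0.966, 0.017]
wrist_force: [-0.5, 0.7, -2.7]
opening: 0.297
pos [ 0.5726 -0.1067  0.2021] F [-0.5092  0.729  -2.7403] open 0.297 q [-0.566  -0.0595  2.0115  0.4356  0.8285 -2.4819] t 9.7333
target [ 0.6009 -0.1083  0.2031] travel [-0.1664 -0.0307  0.0853] dr [ 0.0186 -0.0218  0.0048] rows>= 0.7 | dr in target frame order: translate first
```

```bash
python3 -m handwheel '[{"travel":[-0.195,-0.03,-0.03],"dr":[0.018,-0.022,0.005]},{"travel":[0,0,0],"dr":[0,0,0]},{"travel":[0,0,0],"dr":[0,0,0]}]'
python3 - <<'E'
from go import *
import cv2
g=sc([0,0]);S0=g(.0583,0,.004); plan(S0,Rt('s',1))
t=viewer.camera("top")[:,:,::-1];im=viewer.camera("scene")[:,:,::-1]
c=lambda im,x,y,w,h,k:cv2.resize(im[y:y+h,x:x+w],None,fx=k,fy=k,interpolation=cv2.INTER_CUBIC)
cv2.imwrite("pics/a5.png",np.hstack([c(t,315,170,100,140,4),c(im,265,190,100,140,4)]))
E
```

```text
time_s: 9.98
eef_pos: [0.5954, -0.1079, 0.2165]
eef_rot: [0.256, -0.04, 0.966, 0.017]
wrist_force: [-0.5, 0.3, -2.3]
opening: 0.296
pos [ 0.5954 -0.1079  0.2165] F [-0.483   0.3229 -2.2854] open 0.296 q [-0.5389 -0.03    1.9533  0.4144  0.8351 -2.4127] t 9.9833
target [ 0.6541 -0.1028  0.1185] travel [-0.018  -0.0082  0.7621] dr [ 0.0056 -0.0099 -0.0384] rows>= 2.7 | dr in target frame order: translate first
```

View pics/a5.png

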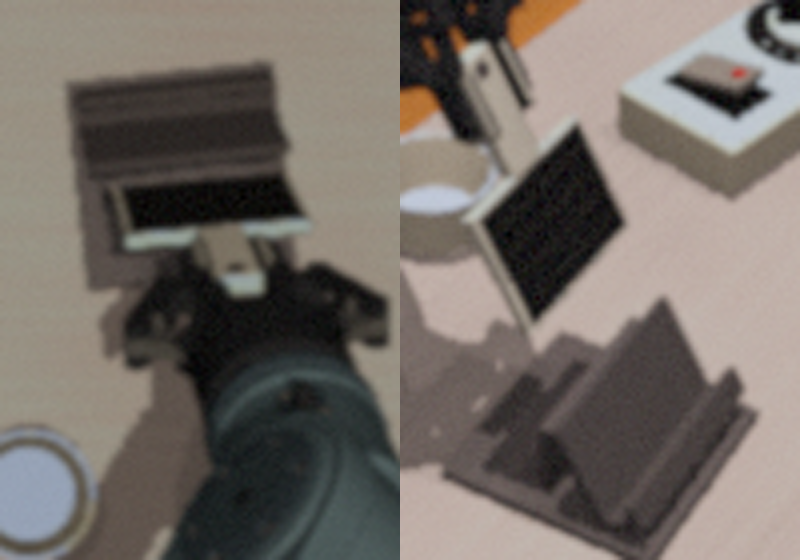

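The black face is now outward and the blade is parallel to the rest, at (550,220) in the right-hand crop. Lower it.

```bash
python3 -m handwheel '[{"travel":[-0.015,-0.01,0],"dr":[0.005,-0.01,-0.038]},{"travel":[0,0,0.12],"dr":[0,0,0]},{"travel":[0,0,0.12],"dr":[0,0,0]},{"travel":[0,0,0.12],"dr":[0,0,0]},{"travel":[0,0,0.12],"dr":[0,0,0]},{"travel":[0,0,0.06],"dr":[0,0,0]},{"travel":[0,0,0],"dr":[0,0,0]}]'
python3 - <<'E'
from go import *
g=sc([0,0]);S0=g(.0583,0,.004); plan(S0,Rt('s',1))
E
```

```text
time_s: 10.67
eef_pos: [0.6387, -0.1063, 0.1439]
eef_rot: [0.259, -0.047, 0.965, 0.013]
wrist_force: [-1.2, 0.1, -1.9]
opening: 0.293
pos [ 0.6387 -0.1063  0.1439] F [-1.1529  0.15   -1.9173] open 0.293 q [-0.4891  0.1677  1.9127  0.466   0.6654 -2.4695] t 10.6667
target [ 0.6541 -0.1028  0.1185] travel [-0.0061  0.0126  0.1986] dr [-0.004   0.0028 -0.0063] rows>= 0.7 | dr in target frame order: translate first
```

```bash
python3 -m handwheel '[{"travel":[-0.006,0.013,0.08],"dr":[-0.004,0.003,-0.006]},{"travel":[0,0,0.06],"dr":[0,0,0]},{"travel":[0,0,0],"dr":[0,0,0]}]'
python3 - <<'E'
from go import *
g=sc([0,0]);S0=g(.0583,0,.004); plan(S0,Rt('s',1))
E
```

```text
time_s: 10.92
eef_pos: [0.6495, -0.1032, 0.1256]
eef_rot: [0.258, -0.049, 0.965, 0.013]
wrist_force: [-1.0, -0.7, -1.7]
opening: 0.293
pos [ 0.6495 -0.1032  0.1256] F [-0.9905 -0.7021 -1.6773] open 0.293 q [-0.4739  0.2194  1.8949  0.4781  0.6328 -2.4776] t 10.9167
target [ 0.6541 -0.1028  0.1185] travel [-0.0036 -0.0008  0.056 ] dr [ 0.0009 -0.0016 -0.002 ] rows>= 0.2 | dr in target frame order: translate first
```

```bash
python3 -m handwheel '[{"travel":[0,0,0.02],"dr":[0,0,0]},{"travel":[0,0,0.02],"dr":[0,0,0]},{"travel":[0,0,0],"dr":[0,0,0]}]'; python3 -m handwheel '[{"travel":[0,0,0.02],"dr":[0,0,0]},{"travel":[0,0,0],"dr":[0,0,0]}]'
python3 - <<'E'
from go import *
g=sc([0,0]);S0=g(.0583,0,.004); plan(S0,Rt('s',1))
E
```

```text
time_s: 11.17
eef_pos: [0.6528, -0.1033, 0.1214]
eef_rot: [0.259, -0.048, 0.965, 0.013]
wrist_force: [-0.8, -0.4, -1.7]
opening: 0.291
time_s: 11.33
eef_pos: [0.6557, -0.1041, 0.1225]
eef_rot: [0.261, -0.049, 0.964, 0.012]
wrist_force: [0.3, 0.1, -1.7]
opening: 0.294
pos [ 0.6557 -0.1041  0.1225] F [ 0.2562  0.0691 -1.6977] open 0.294 q [-0.4701  0.235   1.8853  0.4847  0.6206 -2.4826] t 11.3333
target [ 0.6541 -0.1028  0.1185] travel [0.0216 0.0093 0.0182] dr [-0.0039  0.0091  0.0005] rows>= 0.1 | dr in target frame order: translate first
```

```bash
python3 -m handwheel '[{"travel":[0.015,0,0.02],"dr":[0,0,0]},{"travel":[0,0,0.02],"dr":[0,0,0]}]'; python3 -m handwheel '[{"travel":[0,0,0.015],"dr":[0,0,0]},{"travel":[0,0,0],"dr":[0,0,0]}]'
python3 - <<'E'
from go import *
g=sc([0,0]);S0=g(.0583,0,.004); plan(S0,Rt('s',1))
E
```

```text
time_s: 11.5
eef_pos: [0.6591, -0.1047, 0.1229]
eef_rot: [0.265, -0.05, 0.963, 0.011]
wrist_force: [-17.7, 5.8, 21.9]
opening: 0.295
time_s: 11.67
eef_pos: [0.6612, -0.1045, 0.1251]
eef_rot: [0.266, -0.051, 0.962, 0.011]
wrist_force: [1.0, 0.2, -1.0]
opening: 0.299
pos [ 0.6612 -0.1045  0.1251] F [ 0.96    0.1937 -1.0302] open 0.299 q [-0.4684  0.2384  1.8792  0.496   0.6139 -2.4941] t 11.6667
target [ 0.6541 -0.1028  0.1185] travel [0.0615 0.0161 0.0141] dr [-0.0072  0.0309  0.0092] rows>= 0.2 | dr in target frame order: translate first
```

```bash
python3 - <<'E'
from go import *
import cv2
t=viewer.camera("top")[:,:,::-1];im=viewer.camera("scene")[:,:,::-1]
c=lambda im,x,y,w,h,k:cv2.resize(im[y:y+h,x:x+w],None,fx=k,fy=k,interpolation=cv2.INTER_CUBIC)
cv2.imwrite("pics/a6.png",np.hstack([c(t,325,165,80,120,5),c(im,270,225,80,120,5)]))
cv2.imwrite("pics/a6s.png",im)
E
```

```text
(no output)
```

View pics/a6.png

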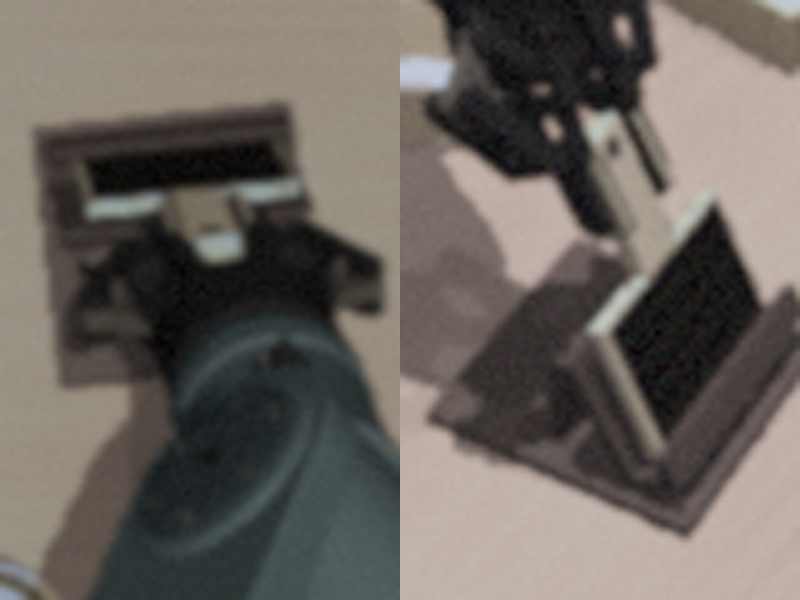

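The blade sits behind the lip and close to the slab, with its side edge running (595,335)–(660,450). I'll ease it towards the back before releasing.

```bash
python3 -m handwheel '[{"travel":[0.03,0.01,0],"dr":[0,0.02,0.01]},{"travel":[0.02,0,0],"dr":[0,0.01,0]},{"travel":[0,0,0],"dr":[0,0,0]}]'
python3 - <<'E'
from go import *
g=sc([0,0]);S0=g(.0583,0,.0); plan(S0,Rt('s',1))
E
```

```text
time_s: 12.02
eef_pos: [0.6554, -0.104, 0.1213]
eef_rot: [0.26, -0.047, 0.965, 0.011]
wrist_force: [1.5, 0.4, -0.9]
opening: 0.298
pos [ 0.6554 -0.104   0.1213] F [ 1.5438  0.3628 -0.9405] open 0.298 q [-0.4676  0.2366  1.8853  0.4773  0.6173 -2.4724] t 12.0167
target [ 0.6507 -0.1032  0.1165] travel [0.0425 0.0086 0.0117] dr [-0.0101  0.0038 -0.0043] rows>= 0.2 | dr in target frame order: translate first
```

```bash
python3 -m handwheel '[{"travel":[0.02,0,0],"dr":[0,0,0]},{"travel":[0.015,0,0.005],"dr":[0,0,0]},{"travel":[0,0,0],"dr":[0,0,0]}]'
python3 - <<'E'
from go import *
g=sc([0,0]);S0=g(.0583,0,.0); plan(S0,Rt('s',1))
E
```

```text
time_s: 12.27
eef_pos: [0.6533, -0.1046, 0.1198]
eef_rot: [0.262, -0.047, 0.964, 0.01]
wrist_force: [3.7, 2.0, -1.2]
opening: 0.295
pos [ 0.6533 -0.1046  0.1198] F [ 3.6753  1.9588 -1.1576] open 0.295 q [-0.4714  0.2337  1.8948  0.4892  0.6087 -2.4869] t 12.2667
target [ 0.6507 -0.1032  0.1165] travel [0.0254 0.0111 0.0105] dr [-0.0128  0.0136 -0.0048] rows>= 0.1 | dr in target frame order: translate first
```

```bash
python3 -m handwheel '[{"travel":[0,0,0],"dr":[0,0,0]},{"travel":[0,0,0],"dr":[0,0,0]},{"travel":[0,0,0],"dr":[0,0,0]},{"travel":[0,0,0],"dr":[0,0,0]},{"travel":[0,0,0],"dr":[0,0,0]},{"travel":[0,0,0],"dr":[0,0,0]},{"travel":[0,0,0],"dr":[0,0,0]}]' 1
python3 -m handwheel '[{"travel":[0,0,-0.06],"dr":[0,0,0]},{"travel":[0,0,-0.13],"dr":[0,0,0]},{"travel":[0,0,-0.15],"dr":[0,0,0]},{"travel":[0,0,-0.15],"dr":[0,0,0]},{"travel":[0,0,-0.15],"dr":[0,0,0]},{"travel":[0,0,-0.15],"dr":[0,0,0]},{"travel":[0,0,0],"dr":[0,0,0]}]'
python3 - <<'E'
from go import *
import cv2
t=viewer.camera("top")[:,:,::-1];im=viewer.camera("scene")[:,:,::-1]
c=lambda im,x,y,w,h,k:cv2.resize(im[y:y+h,x:x+w],None,fx=k,fy=k,interpolation=cv2.INTER_CUBIC)
cv2.imwrite("pics/a7.png",np.hstack([c(t,325,165,80,120,5),c(im,270,225,80,120,5)]))
kg=W([0,.045,.0595]); al=.627+pc[2]+np.pi
plan(kg+[0,0,.12],Rt('d',al))
E
```

```text
time_s: 12.85
eef_pos: [0.6499, -0.1048, 0.1161]
eef_rot: [0.258, -0.047, 0.965, 0.011]
wrist_force: [-0.6, 0.6, 0.3]
opening: 1.003
time_s: 13.43
eef_pos: [0.586, -0.1098, 0.2231]
eef_rot: [0.256, -0.047, 0.965, 0.011]
wrist_force: [0.7, 0.1, 1.2]
opening: 0.996
pos [ 0.5857 -0.1092  0.2197] F [-0.2399  0.291  -0.4856] open 0.997 q [-0.549  -0.056   1.9701  0.4082  0.8455 -2.4308] t 13.5333
target [0.5672 0.2659 0.1972] travel [-0.03    2.5007  0.1902] dr [-0.2038  0.9702 -0.7752] rows>= 9.0 | dr in target frame order: translate first
```

View pics/a7.png

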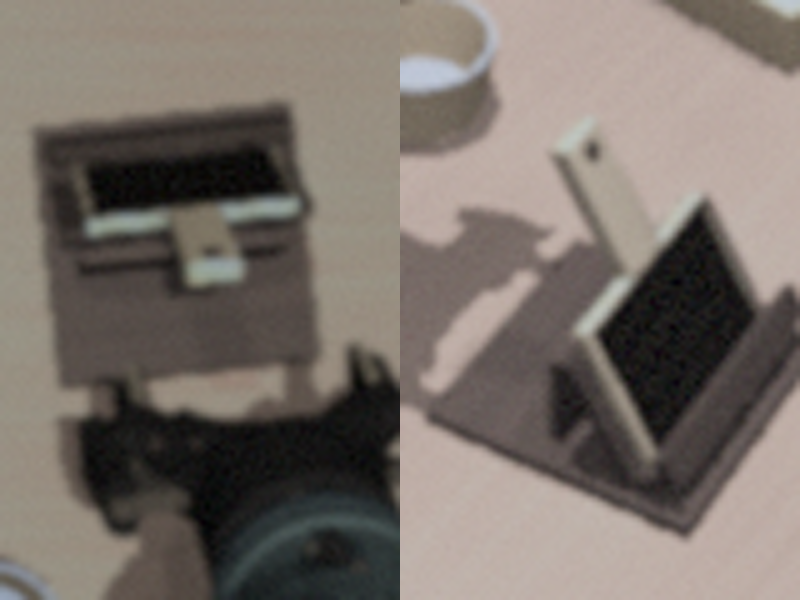

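The scraper is seated behind the lip, black face outward, leaning on the slab and roughly centred, with its top edge (85,222)–(300,207) parallel to the base. Next is the knob.

```bash
python3 -m handwheel '[{"travel":[0,0.25,0],"dr":[0,0,0]},{"travel":[0,0.25,0],"dr":[0,0,0]},{"travel":[0,0.25,0],"dr":[0,0,0]},{"travel":[0,0.25,0],"dr":[0,0,0]},{"travel":[0,0.25,0],"dr":[0,0,0]},{"travel":[0,0.25,0],"dr":[0,0,0]},{"travel":[0,0.25,0],"dr":[0,0,0]},{"travel":[0,0.25,0],"dr":[0,0,0]},{"travel":[0,0.25,0],"dr":[0,0,0]},{"travel":[0,0.25,0],"dr":[0,0,0]},{"travel":[0,0,0],"dr":[-0.034,0.162,-0.13]},{"travel":[0,0,0],"dr":[-0.034,0.162,-0.13]},{"travel":[0,0,0],"dr":[-0.034,0.162,-0.13]},{"travel":[0,0,0],"dr":[-0.034,0.162,-0.13]},{"travel":[0,0,0],"dr":[-0.034,0.162,-0.13]},{"travel":[0,0,0],"dr":[-0.034,0.162,-0.13]},{"travel":[0,0,0],"dr":[0,0,0]}]'
python3 - <<'E'
from go import *
kg=W([0,.045,.0595]); al=.627+pc[2]+np.pi
plan(kg+[0,0,.07],Rt('d',al))
E
```

```text
time_s: 14.95
eef_pos: [0.5349, 0.2892, 0.1925]
eef_rot: [-0.027, -0.265, 0.964, 0.006]
wrist_force: [0.2, -0.3, 0.8]
opening: 0.997
pos [0.5349 0.2892 0.1925] F [ 0.2386 -0.3403  0.8199] open 0.997 q [ 0.294   0.3236  1.5136  0.0129  1.3591 -1.816 ] t 14.95
target [0.5672 0.2659 0.1472] travel [-0.1204 -0.2513  0.2901] dr [ 0.0473 -0.0961  0.0454] rows>= 1.4 | dr in target frame order: translate first
```

```bash
python3 -m handwheel '[{"travel":[-0.06,-0.125,0],"dr":[0.047,-0.096,0.045]},{"travel":[-0.06,-0.125,0.05],"dr":[0,0,0]},{"travel":[0,0,0.1],"dr":[0,0,0]},{"travel":[0,0,0.1],"dr":[0,0,0]},{"travel":[0,0,0],"dr":[0,0,0]}]'
python3 - <<'E'
from go import *
kg=W([0,.045,.0595]); al=.627+pc[2]+np.pi
plan(kg+[0,0,-.0085],Rt('d',al))
E
```

```text
time_s: 15.37
eef_pos: [0.5689, 0.2661, 0.1441]
eef_rot: [0.001, -0.25, 0.968, -0.0]
wrist_force: [-0.5, -0.0, -0.9]
opening: 1.001
pos [0.5689 0.2661 0.1441] F [-0.4993 -0.0089 -0.9219] open 1.001 q [ 0.2489  0.3804  1.5415 -0.0001  1.218  -1.8269] t 15.3667
target [0.5672 0.2659 0.0687] travel [0.0117 0.0045 0.5027] dr [-0.001   0.0031 -0.0139] rows>= 1.8 | dr in target frame order: translate first
```

```bash
python3 -m handwheel '[{"travel":[0.012,0,0.1],"dr":[0,0,-0.014]},{"travel":[0,0,0.12],"dr":[0,0,0]},{"travel":[0,0,0.12],"dr":[0,0,0]},{"travel":[0,0,0.1],"dr":[0,0,0]},{"travel":[0,0,0],"dr":[0,0,0]},{"travel":[0,0,0],"dr":[0,0,0]}]'
python3 - <<'E'
from go import *
kg=W([0,.045,.0595]); al=.627+pc[2]+np.pi
plan(kg+[0,0,-.0085],Rt('d',al))
E
```

```text
time_s: 15.87
eef_pos: [0.5639, 0.2665, 0.0738]
eef_rot: [0.002, -0.251, 0.968, 0.0]
wrist_force: [0.3, 1.3, -0.4]
opening: 0.998
pos [0.5639 0.2665 0.0738] F [ 0.3485  1.2957 -0.428 ] open 0.998 q [ 0.2513  0.4593  1.5915  0.0003  1.0865 -1.8268] t 15.8667
target [0.5672 0.2659 0.0687] travel [-0.0168 -0.0143  0.0341] dr [-0.0015  0.008  -0.0098] rows>= 0.1 | dr in target frame order: translate first
```

```bash
python3 -m handwheel '[{"travel":[-0.017,-0.014,0.02],"dr":[0,0.008,-0.01]},{"travel":[0,0,0],"dr":[0,0,0]}]'; python3 -m handwheel '[{"travel":[0,0,0],"dr":[0,0,0]},{"travel":[0,0,0],"dr":[0,0,0]},{"travel":[0,0,0],"dr":[0,0,0]},{"travel":[0,0,0],"dr":[0,0,0]},{"travel":[0,0,0],"dr":[0,0,0]},{"travel":[0,0,0],"dr":[0,0,0]},{"travel":[0,0,0],"dr":[0,0,0]},{"travel":[0,0,0],"dr":[0,0,0]}]' -1
python3 - <<'E'
from go import *
kg=W([0,.045,.0595]); plan(kg+[0,0,-.0085],Rt('d',pc[2]+np.pi))
E
```

```text
time_s: 16.03
eef_pos: [0.5673, 0.2664, 0.072]
eef_rot: [0.001, -0.254, 0.967, -0.0]
wrist_force: [-1.3, 0.2, 0.2]
opening: 0.999
time_s: 16.7
eef_pos: [0.5701, 0.2684, 0.0766]
eef_rot: [0.005, -0.253, 0.967, 0.0]
wrist_force: [1.2, -0.1, -0.8]
opening: 0.122
pos [0.5701 0.2684 0.0766] F [ 1.2088 -0.0888 -0.8196] open 0.122 q [ 0.2515  0.4644  1.5775  0.0009  1.0903 -1.8321] t 16.7
target [0.5672 0.2659 0.0687] travel [ 0.0253 -0.0048  0.0524] dr [0.0025 0.0182 1.1975] rows>= 5.0 | dr in target frame order: translate first
```

```bash
python3 -m handwheel '[{"travel":[0,0,0],"dr":[0,0,0.2]},{"travel":[0,0,0],"dr":[0,0,0.2]},{"travel":[0,0,0],"dr":[0,0,0.2]}]'; python3 -m handwheel '[{"travel":[0,0,0],"dr":[0,0,0.2]},{"travel":[0,0,0],"dr":[0,0,0.2]},{"travel":[0,0,0],"dr":[0,0,0]}]' 
python3 - <<'E'
from go import *
kg=W([0,.045,.0595]); plan(kg+[0,0,-.0085],Rt('d',pc[2]+np.pi))
E
```

```text
time_s: 16.95
eef_pos: [0.5703, 0.2677, 0.0766]
eef_rot: [0.005, -0.095, 0.995, 0.0]
wrist_force: [0.5, 0.2, 1.0]
opening: 0.12
time_s: 17.2
eef_pos: [0.5703, 0.2673, 0.0766]
eef_rot: [0.005, 0.017, 1.0, 0.0]
wrist_force: [-0.8, 1.3, 0.5]
opening: 0.12
pos [0.5703 0.2673 0.0766] F [-0.8093  1.2796  0.5401] open 0.12 q [ 0.251   0.4644  1.5775 -0.002   1.0906 -1.2846] t 17.2
target [0.5672 0.2659 0.0687] travel [ 0.0208 -0.01    0.0524] dr [0.0024 0.0176 0.1537] rows>= 0.6 | dr in target frame order: translate first
```

```bash
python3 -m handwheel '[{"travel":[0,0,0],"dr":[0,0,0.16]},{"travel":[0,0,0],"dr":[0,0,0]},{"travel":[0,0,0],"dr":[0,0,0]}]'
python3 - <<'E'
from go import *
kg=W([0,.045,.0595]); plan(kg+[0,0,-.0085],Rt('d',pc[2]+np.pi))
E
python3 -m handwheel '[{"travel":[0,0,0],"dr":[0,0,0]},{"travel":[0,0,0],"dr":[0,0,0]},{"travel":[0,0,0],"dr":[0,0,0]},{"travel":[0,0,0],"dr":[0,0,0]},{"travel":[0,0,0],"dr":[0,0,0]},{"travel":[0,0,0],"dr":[0,0,0]}]' 1
python3 -m handwheel '[{"travel":[0,0,-0.15],"dr":[0,0,0]},{"travel":[0,0,-0.2],"dr":[0,0,0]},{"travel":[0,0,-0.2],"dr":[0,0,0]},{"travel":[0.2,0,-0.1],"dr":[0,0,0]},{"travel":[0.25,0,0],"dr":[0,0,0]},{"travel":[0.25,0,0],"dr":[0,0,0]},{"travel":[0.25,0,0],"dr":[0,0,0]},{"travel":[0.25,0,0],"dr":[0,0,0]},{"travel":[0,0,0],"dr":[0,0,0]}]' -1
python3 - <<'E'
from go import *
import cv2
t=viewer.camera("top")[:,:,::-1];im=viewer.camera("scene")[:,:,::-1]
c=lambda im,x,y,w,h,k:cv2.resize(im[y:y+h,x:x+w],None,fx=k,fy=k,interpolation=cv2.INTER_CUBIC)
cv2.imwrite("pics/a8.png",np.vstack([c(t,180,215,100,75,8)[:300*2][:,:800][:, :]][0:1])if 0 else np.hstack([c(t,182,215,50,75,8),c(im,330,165,50,75,8)]))
plan(W([.019,-.05,.1]),Rt('d',pc[2]+np.pi))
E
```

```text
time_s: 17.45
eef_pos: [0.5703, 0.2672, 0.0766]
eef_rot: [0.005, 0.055, 0.998, 0.0]
wrist_force: [0.3, 1.1, 0.4]
opening: 0.117
pos [0.5703 0.2672 0.0766] F [0.2749 1.1165 0.4025] open 0.117 q [ 0.251   0.4644  1.5775 -0.0024  1.0908 -1.2082] t 17.45
target [0.5672 0.2659 0.0687] travel [ 0.0199 -0.0107  0.0525] dr [0.0022 0.0174 0.0082] rows>= 0.2 | dr in target frame order: translate first
time_s: 17.95
eef_pos: [0.5704, 0.2665, 0.0763]
eef_rot: [0.005, 0.05, 0.999, -0.0]
wrist_force: [-0.1, 0.1, 0.7]
opening: 0.953
time_s: 18.7
eef_pos: [0.3852, 0.283, 0.1757]
eef_rot: [0.005, 0.051, 0.999, 0.0]
wrist_force: [-0.7, 0.5, -1.3]
opening: -0.003
pos [0.3909 0.2832 0.1772] F [0.7696 0.2788 0.4603] open -0.0 q [ 0.3838  0.0206  1.8972 -0.0052  1.2089 -1.0824] t 18.8
target [0.5752 0.1693 0.1177] travel [-1.2938 -0.6301  0.415 ] dr [0.0053 0.0294 0.0226] rows>= 5.4 | dr in target frame order: translate first
```

View pics/a8.png

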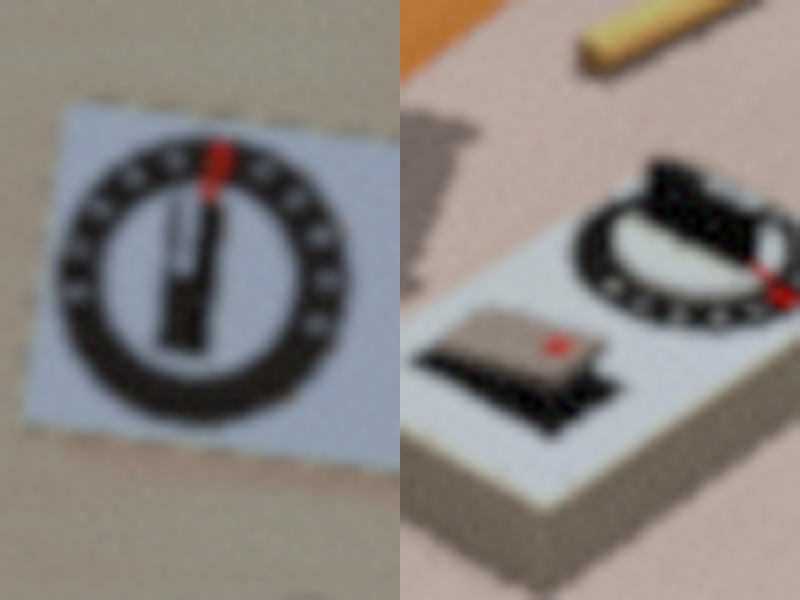

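The pointer's red tip at (211,190) meets the zero mark at (220,158). The rocker is still off. Now press the red-dot end.

```bash
python3 -m handwheel '[{"travel":[-0.215,-0.105,0],"dr":[0,0,0]},{"travel":[-0.215,-0.105,0],"dr":[0,0,0]},{"travel":[-0.215,-0.105,0],"dr":[0,0,0]},{"travel":[-0.215,-0.105,0],"dr":[0,0,0]},{"travel":[-0.215,-0.105,0],"dr":[0,0,0]},{"travel":[-0.215,-0.105,0],"dr":[0,0,0]},{"travel":[0,0,0],"dr":[0,0,0]}]' -1
python3 - <<'E'
from go import *
plan(W([.019,-.05,.068]),Rt('d',pc[2]+np.pi))
E
```

```text
time_s: 19.38
eef_pos: [0.5918, 0.1627, 0.1826]
eef_rot: [0.014, 0.05, 0.999, 0.002]
wrist_force: [-0.4, 0.6, -0.0]
opening: -0.003
pos [0.5918 0.1627 0.1826] F [-0.4161  0.5857 -0.0236] open -0.003 q [ 0.0753  0.2922  1.5741 -0.0003  1.2477 -1.396 ] t 19.3833
target [0.5752 0.1693 0.0857] travel [0.1318 0.0301 0.6428] dr [0.009  0.0519 0.0293] rows>= 2.4 | dr in target frame order: translate first
```

```bash
python3 -m handwheel '[{"travel":[0.132,0.03,0],"dr":[0.009,0.052,0.029]},{"travel":[0,0,0.16],"dr":[0,0,0]},{"travel":[0,0,0.16],"dr":[0,0,0]},{"travel":[0,0,0.16],"dr":[0,0,0]},{"travel":[0,0,0.1],"dr":[0,0,0]},{"travel":[0,0,0],"dr":[0,0,0]}]'
python3 - <<'E'
from go import *
plan(W([.019,-.05,.0525]),Rt('d',pc[2]+np.pi))
E
```

```text
time_s: 19.88
eef_pos: [0.5857, 0.1619, 0.0928]
eef_rot: [0.005, 0.063, 0.998, 0.0]
wrist_force: [-0.8, -0.0, -0.2]
opening: 0.002
pos [0.5857 0.1619 0.0928] F [-0.7811 -0.046  -0.2288] open 0.002 q [ 0.0752  0.3996  1.6319 -0.0012  1.1009 -1.3683] t 19.8833
target [0.5752 0.1693 0.0702] travel [0.0771 0.04   0.1501] dr [ 0.0014  0.0175 -0.0229] rows>= 0.6 | dr in target frame order: translate first
```

```bash
python3 -m handwheel '[{"travel":[0.077,0.05,0],"dr":[0,0.017,0]},{"travel":[0,0,0.06],"dr":[0,0,0]},{"travel":[0,0,0],"dr":[0,0,0]}]'
python3 - <<'E'
from go import *
plan(W([.019,-.05,.0525]),Rt('d',pc[2]+np.pi))
E
```

```text
time_s: 20.13
eef_pos: [0.5764, 0.1707, 0.0836]
eef_rot: [0.0, 0.064, 0.998, 0.0]
wrist_force: [-0.7, 0.1, 0.3]
opening: 0.0
pos [0.5764 0.1707 0.0836] F [-0.7284  0.1455  0.3228] open 0.0 q [ 0.0902  0.4051  1.6462  0.0009  1.09   -1.3525] t 20.1333
target [0.5752 0.1693 0.0702] travel [ 0.007  -0.01    0.0889] dr [ 0.0015  0.0001 -0.0262] rows>= 0.3 | dr in target frame order: translate first
```

```bash
python3 -m handwheel '[{"travel":[0.007,-0.01,0.04],"dr":[0,0,0]},{"travel":[0,0,0.03],"dr":[0,0,0]},{"travel":[0,0,0.025],"dr":[0,0,0]}]'; python3 -m handwheel '[{"travel":[0,0,0.015],"dr":[0,0,0]}]'
```

```text
time_s: 20.38
eef_pos: [0.5782, 0.1699, 0.0725]
eef_rot: [0.004, 0.064, 0.998, 0.001]
wrist_force: [-2.8, 0.5, 10.6]
opening: 0.0
time_s: 20.47
eef_pos: [0.5784, 0.17, 0.072]
eef_rot: [0.004, 0.063, 0.998, 0.001]
wrist_force: [-11.2, -1.6, 25.0]
opening: -0.0
```

Bottomed out: 25 N at nearly the same height as the first press. Retreat and do the last check.

```bash
python3 -m handwheel '[{"travel":[0,0,-0.1],"dr":[0,0,0]},{"travel":[0,0,-0.2],"dr":[0,0,0]},{"travel":[0,0,-0.2],"dr":[0,0,0]},{"travel":[0.2,0,-0.1],"dr":[0,0,0]},{"travel":[0.25,0,0],"dr":[0,0,0]},{"travel":[0.25,0,0],"dr":[0,0,0]},{"travel":[0.25,0,0],"dr":[0,0,0]},{"travel":[0.25,0,0],"dr":[0,0,0]},{"travel":[0,0,0],"dr":[0,0,0]},{"travel":[0,0,0],"dr":[0,0,0]}]'
python3 - <<'E'
from go import *
import cv2
t=viewer.camera("top")[:,:,::-1];im=viewer.camera("scene")[:,:,::-1]
c=lambda im,x,y,w,h,k:cv2.resize(im[y:y+h,x:x+w],None,fx=k,fy=k,interpolation=cv2.INTER_CUBIC)
cv2.imwrite("pics/a9.png",np.vstack([np.hstack([c(im,300,170,100,75,4),c(im,265,240,100,75,4)]),np.hstack([cv2.resize(t,(400,300)),c(t,180,215,100,75,4)])]))
E
```

```text
time_s: 21.3
eef_pos: [0.3935, 0.1926, 0.1647]
eef_rot: [0.007, 0.065, 0.998, 0.002]
wrist_force: [1.4, 0.6, 0.0]
opening: 0.004
```

View pics/a9.png

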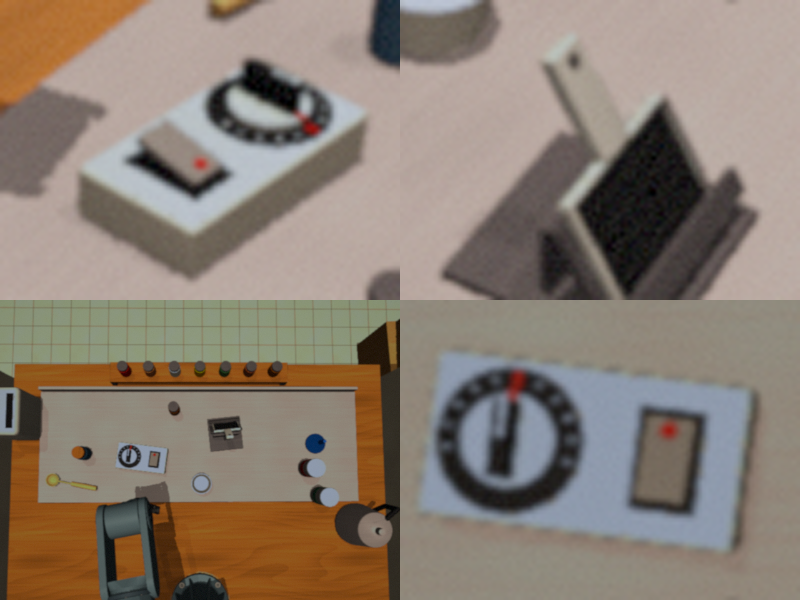

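The red-dot end is down, the pointer is on the mark, the scraper sits with its black face outward, and the bystanders look unmoved. Handing in.

```bash
python3 -c "
from bench import ctrl
print(ctrl.hand_in())"
```

```text
the job is handed in; nothing more can be done
None
```

The job is done in the order asked and handed in at about 21 s of the 70 s; no verdict was reported.

- **Lamp off:** I pressed the plain end of the rocker. The picture afterwards showed the red-dot end standing up.
- **Scraper:** I gripped it by the handle, lifted it clear, turned it 180° about the handle and set it back. The last picture shows the black face outward, handle up, blade behind the lip and leaning on the back, roughly in the middle. While I was lowering it, the tool slid about 9 mm outward off the shelf with about 28 N at the wrist. I eased it back against the slab before letting go.
- **Timer knob:** I turned it about 0.63 rad clockwise. The red tip meets the red zero mark. The gripper's angle at release agreed to about 0.01 rad, but my reading of the picture was up to 0.03 rad off, about the limit of what I can read from it.
- **Lamp on:** I pressed the red-dot end until it stopped, at 25 N. The last picture shows that end down, as at the start.

**Other checks:**
- In the last top view the other things on the ledge look where they were; I did not measure them.
- The highest wrist force I read was about 40 N, from pressing the rocker off with the fingertips. I saw no sign of the arm or gripper body touching anything.
- The two cameras agreed only after I allowed for the ledge standing about 17 mm above z = 0. I used that height throughout.

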